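# Pull the end plug from a soil core tube with the puller rod

## Task

One of the three soil core tubes is closed by a plug with a long slot in its top. Take the puller rod from its stand, put its foot down through that slot, screw it in with a quarter turn clockwise (seen from above) and pull the plug straight up out of the tube. Set the plug down gently, standing upright in the white tray, and let go, leaving the rod screwed into it.

Things in the scene. Friction and masses are not known exactly. Their poses are not given: they have to be found in the camera images.
- rod_grip (a point): Centre of the black handle of the steel puller rod, upright in a grey stand (foot in a 50 mm deep pocket). Handle 60 mm long (x), 20 thick (y: grip across this), 34 tall (z up). Below it a 12 mm stem and a flat cross foot 48 (x) x 16 (y) x 10 mm tall, parallel to the handle, underside 129 mm below this point. 0.25 kg. Looks the same after a half turn.
- plug: Grey plug, 90 mm wide, 50 tall, 0.4 kg; origin: centre of underside, z up. Slot in its top along x, 62 x 30 mm, over a 72 mm round hollow, floor at z=6 mm, ceiling 41, slot's top face 49. The foot goes in along the slot, 25 mm up-down play; turned clockwise it catches under the ceiling (stop near 100 degrees; anticlockwise is blocked near 20).
- tube_rim (a point): Centre of the open top of the fixed aluminium tube holding this plug: 108 mm outside, 97 inside, rim 80 mm above the table. The plug stands loose in it (3.5 mm clearance, can turn) on a floor 60 mm below the rim. Two like tubes have other fixed plugs: one with a small round hole, one with a steel nut on top.
- tray_in (a point): Centre of the inner floor of the fixed white plastic tray; floor 5 mm above the table, 150 mm (x) x 210 mm (y) inside, walls 25 mm high.
Not all that is in view belongs to the job. What is shaped like the part that bears tube_rim but brown or red is not meant.

How it is judged (in metres and radians):
On the way, in this order (a step that is already met when the one before it is completed fails the run):
1. the rod's foot is inside the plug's hollow and turned at least 45 degrees from the slot, the plug still in its tube (z of rod_grip in the frame of plug between 0.109 and 0.167 m and horizontal distance between rod_grip and plug below 0.035 m and angle between the x axis of rod_grip and the x axis of plug, either way round above 0.785 rad and z of plug in the frame of tube_rim below -0.019 m), for 0.1 s.
2. the plug is drawn straight up by the rod: its underside within 15 mm of the tube's rim or above it, within 30 mm of the tube's axis and within 15 degrees of upright, the rod still screwed in (z of plug in the frame of tube_rim above -0.015 m and horizontal distance between plug and tube_rim below 0.03 m and angle between plug's own z axis and vertical below 0.26 rad and z of rod_grip in the frame of plug below 0.167 m), for 0.1 s.
At the end, for the whole second after the job is handed in: The plug stands on the tray's floor (height within 10 mm, centre within 80 mm of the tray's centre), upright within 10 degrees and at rest, with the rod's foot still inside it and turned at least 25 degrees from the slot (z of plug in the frame of tray_in between -0.01 and 0.01 m and horizontal distance between plug and tray_in below 0.08 m and angle between plug's own z axis and vertical below 0.175 rad and z of rod_grip in the frame of plug between 0.099 and 0.167 m and linear speed of plug below 0.03 m/s and angle between the x axis of rod_grip and the x axis of plug, either way round above 0.44 rad); the robot touches nothing.
It fails at once if the plug is dropped or slammed into the tray (faster than 0.5 m/s within 25 mm of its floor) (horizontal distance between plug and tray_in below 0.12 m and z of plug in the frame of tray_in below 0.025 m and linear speed of plug above 0.5 m/s).
It fails at once if the plug tips more than 45 degrees (angle between plug's own z axis and vertical above 0.785 rad).
It also fails if it takes over 48 s, if anything falls off the work surface, if the arm or the gripper's body presses on something with over 40 N, if the wrist force passes 120 N, or if a joint passes its speed limit or range.

## Robot

A 6-joint arm with a two-finger parallel gripper is mounted at the origin on the work surface. World frame = base frame: x ahead of the robot, y to its left, z up, the work surface at z = 0. Lengths are in mm, angles in rad, forces in N, time in s.
With the tool pointing down it reaches from about 350 to 975 mm from the base axis. Payload 7.1 kg.
Tool frame: the origin (TCP) lies on the front face of the gripper's body, between the roots of the fingers; the fingertips stand 80 mm ahead of it and the grasp point (between the pads) lies 61 mm ahead of it (env.tips_ahead is the distance from the TCP to the fingertips, in mm); z points along the fingers, y is the direction in which the jaws open and shut (so a half turn about z gives the same grasp; the last joint's range is limited). The gripper opens to 88 mm and grips with 3 to 60 N. Pads are 20 mm wide; open, the fingers measure 115 mm over their backs; the gripper's body (75 mm by 178 mm) begins 61 mm behind the grasp point.
Start: joints at [-0.019, 0.423, 1.63, -0, 1.089, -0.019], TCP at [624.984, 0.026, 302.675] pointing down, gripper open.
Joint ranges: [-3, 3], [-0.9, 2.11], [0.09, 2.58], [-1.31, 4.45], [0.11, 2.69], [-2.54, 2.54]. Speed limits (rad/s): [2.39, 2.39, 3.01, 3.14, 3.14, 3.14].

## Interface

Orientations are given as a unit quaternion [x, y, z, w].
In Python, from station import env, set_gripper, viewer, workorder gives the robot as it stands. Calls block until the motion is done:
- env.reach(position, orientation): joint-space move of the TCP to a pose.
- env.move_l(position, rot=None, rate=150, f_stop=None): straight line of the TCP; rot=None keeps the orientation; rate is the mean speed in mm/s. With f_stop (N) it stops when the force on the tool has changed by that much, and returns True; else False.
- env.move_joints(angles): joint-space move.
- set_gripper(opening): finger opening in mm; the grip force is fixed at half the most; returns when the fingers have stopped.
- env.hold(seconds).
- env.ik(position, orientation): joint angles nearest the present ones, or None.
- env.read_state(): the state.
- viewer.camera(name): name is "scene" or "side" or "wrist"; returns the picture (480x640x3 uint8, blue, green, red); there is no depth.
- viewer.camera_params(name): a dict with "fx", "fy", "cx", "cy" (pixels), "pose" (4x4, takes a point from camera to world coordinates); the wrist camera has in their place "tool_from_camera" (4x4, takes a point from camera to tool coordinates, whose origin is the TCP and whose axes are the flange's). Camera axes: x right, y up, looking along -z (the intrinsics and any distortion apply to the point x, -y, -z); pixel columns grow to the right and rows downward; lengths in mm; the calibration is good to about 2 mm. A picture is of the moment at which its call begins: read the wrist's pose just before it. camera_params takes no time and is no camera call.
A pose or a line that the arm cannot do raises env.IKError and nothing moves.
- workorder.sign_off(): hands the job in, once; it reports no verdict.
The state is a dict: "time_s": time; "qpos": joint angles; "dq": joint speeds; "tau": joint torques, N m; "tool_pos": TCP position; "orientation": TCP orientation; "force": force on the tool from outside, world axes, zero at the start; "wrist_torque": the same for the moment, N m; "width": finger opening in mm.
Only numpy, scipy, OpenCV 4.12 (cv2) and the standard library are available. Lean on these libraries where they do the work, as an engineer would, in place of code of your own. Each camera call takes 0.05 s, during which the arm holds its last target.

## Working session

There is one attempt and no reset: what is moved stays moved. The work goes in short steps, each a Python script; the robot and the scene stay as the last script left them, time stands still between calls to the robot, and variables do not carry over. Pictures are saved under pics/ and viewed, and the job is handed in when it is done.

```bash
ls; mkdir -p pics; python3 - <<'E'
from station import env, viewer
import cv2
for n in ("scene","side","wrist"):
    cv2.imwrite(f"pics/{n}0.png",viewer.camera(n)); print(n,viewer.camera_params(n))
s=env.read_state();print(s['time_s'],s['tool_pos'],s['orientation'],s['force'])
E
```

```text
pics
scene {'fx': 442.50448102742365, 'fy': 442.50448102742365, 'cx': 313.67832513068595, 'cy': 237.70416488524972, 'pose': array([[ 8.32866845e-01, -4.35283331e-01,  3.41849735e-01,
         7.68059003e+02],
       [ 5.53184313e-01,  6.74632816e-01, -4.88730682e-01,
        -3.69436672e+02],
       [-1.78867300e-02,  5.96153491e-01,  8.02671215e-01,
         7.38062154e+02],
       [ 0.00000000e+00,  0.00000000e+00,  0.00000000e+00,
         1.00000000e+00]])}
side {'fx': 601.1677326876716, 'fy': 601.1677326876716, 'cx': 327.7569011614501, 'cy': 232.5025946433139, 'pose': array([[-9.99717299e-01,  5.56162259e-03, -2.31169022e-02,
         4.55887950e+02],
       [-2.04074879e-02, -6.99616573e-01,  7.14226985e-01,
         8.69705432e+02],
       [-1.22007070e-02,  7.14496830e-01,  6.99532289e-01,
         9.15527095e+02],
       [ 0.00000000e+00,  0.00000000e+00,  0.00000000e+00,
         1.00000000e+00]])}
wrist {'fx': 360.3919860101693, 'fy': 360.3919860101693, 'cx': 316.92376373560745, 'cy': 247.96373008423757, 'tool_from_camera': array([[-1.45610568e-04,  9.64449692e-01,  2.64266477e-01,
         7.25425163e+01],
       [ 9.99999778e-01, -3.15870119e-05,  6.66276788e-04,
        -3.48725070e-01],
       [ 6.50937831e-04,  2.64266515e-01, -9.64449473e-01,
        -8.31118290e+01],
       [ 0.00000000e+00,  0.00000000e+00,  0.00000000e+00,
         1.00000000e+00]])}
0.15 [6.24661227e+02 5.43485209e-02 3.02076843e+02] [ 7.07081275e-01  7.07132032e-01 -4.22789476e-04 -4.26081897e-04] [-0.59124906 -0.57437158  0.31990966]
```

View pics/scene0.png

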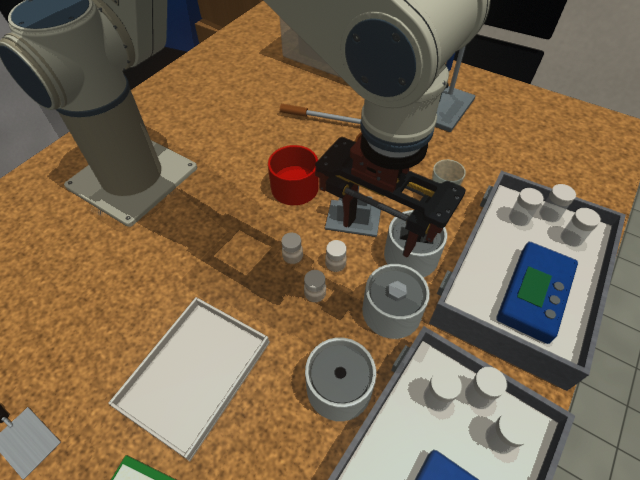

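View pics/side0.png

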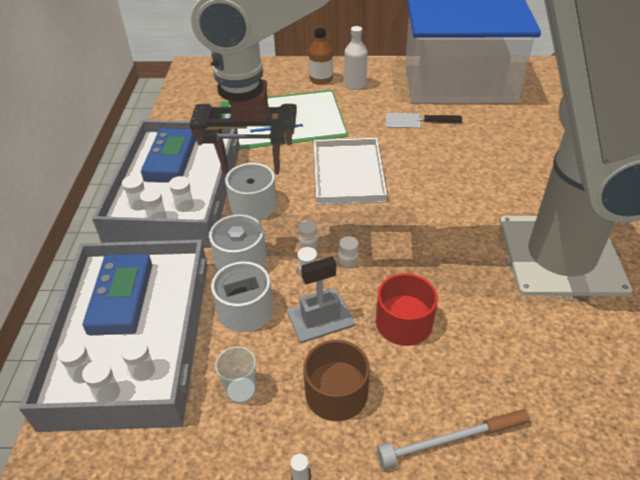

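View pics/wrist0.png

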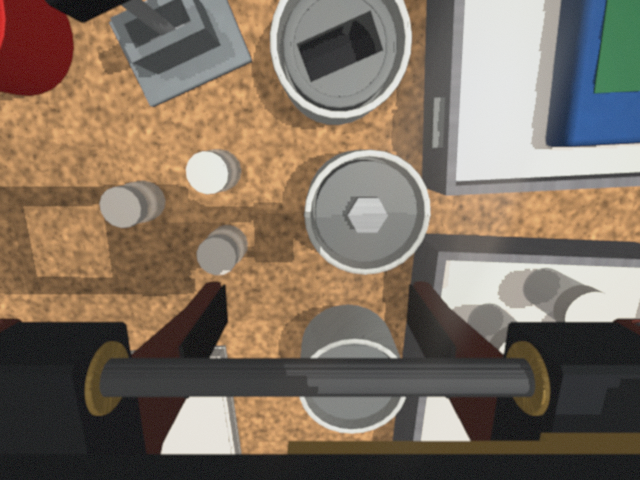

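Scene: the tray is centred near (190,375). Side: the slotted tube rim is at (243,285), the rod handle at (319,271) and the tray at (350,170). Wrist: the slot is at (340,45) and the stand at the top left. Next I'll compute rough positions.

```bash
cat > h.py <<'E'
from station import env, set_gripper, viewer, workorder
import numpy as np, cv2
from scipy.spatial.transform import Rotation as R
def campose(n,st=None):
    p=viewer.camera_params(n)
    if n!="wrist": return p,p['pose']
    st=st or env.read_state(); T=np.eye(4);T[:3,:3]=R.from_quat(st['orientation']).as_matrix();T[:3,3]=st['tool_pos']
    return p,T@p['tool_from_camera']
def ray(p,T,uv):
    d=np.array([(uv[0]-p['cx'])/p['fx'],-(uv[1]-p['cy'])/p['fy'],-1]); d=T[:3,:3]@d
    return T[:3,3],d/np.linalg.norm(d)
def onz(p,T,uv,z):
    o,d=ray(p,T,uv); return o+d*(z-o[2])/d[2]
def proj(p,T,X):
    c=np.linalg.inv(T)@np.append(X,1); return np.array([p['cx']+p['fx']*c[0]/-c[2],p['cy']-p['fy']*c[1]/-c[2]])
def tri(rs):
    A=np.zeros((3,3));b=np.zeros(3)
    for o,d in rs: M=np.eye(3)-np.outer(d,d);A+=M;b+=M@o
    X=np.linalg.solve(A,b); return X,[np.linalg.norm((np.eye(3)-np.outer(d,d))@(X-o)) for o,d in rs]
def down(psi): # tool y (jaw) axis at angle psi in world, z down
    y=np.array([np.cos(psi),np.sin(psi),0]);z=np.array([0,0,-1.]);x=np.cross(y,z)
    return R.from_matrix(np.c_[x,y,z]).as_quat()
def snap(n,f):
    st=env.read_state(); im=viewer.camera(n); cv2.imwrite(f"pics/{f}.png",im); p,T=campose(n,st); 
    np.savez(f"pics/{f}.npz",T=T); return im,p,T
E
python3 - <<'E'
from h import *
p,T=campose("side")
for n,uv,z in [("rim",(242,287),80),("handle",(319,271),140),("trayTL",(316,142),25),("tray",(350,170),5)]: print(n,onz(p,T,uv,z).round())
p,T=campose("wrist")
print(onz(p,T,(341,45),80)); print(onz(p,T,(170,40),30)) 
p,T=campose("scene")
for uv in [(113,402),(186,449),(266,346),(197,302)]: print(onz(p,T,uv,25).round(1))
E
```

```text
rim [637. 160.  80.]
handle [495. 173. 140.]
trayTL [ 521. -363.   25.]
tray [ 437. -277.    5.]
[642.15955984 149.04125085  80.        ]
[494.02617838 165.61226925  30.        ]
[ 376.4 -378.3   25. ]
[ 521.4 -364.8   25. ]
[ 523.2 -170.6   25. ]
[ 366.4 -172.1   25. ]
```

```bash
python3 - <<'E'
from h import *
env.reach([530,175,340],down(0)); snap("wrist","w1")
env.reach([620,175,340],down(0)); snap("wrist","w2")
snap("side","s1");print(env.read_state()['time_s'])
E
```

```text
1.575
```

View pics/w1.png

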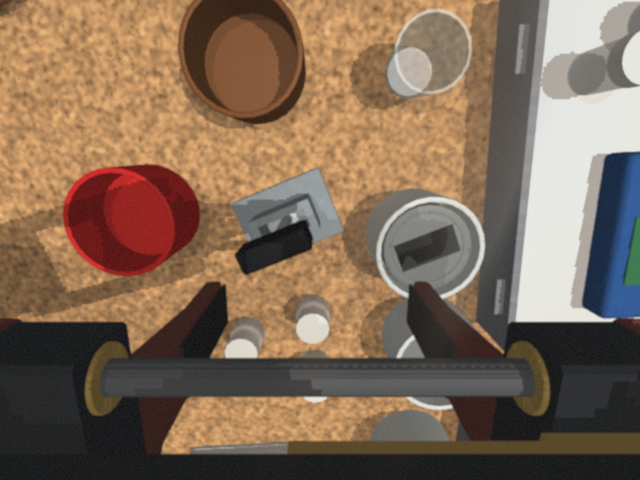

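View pics/w2.png

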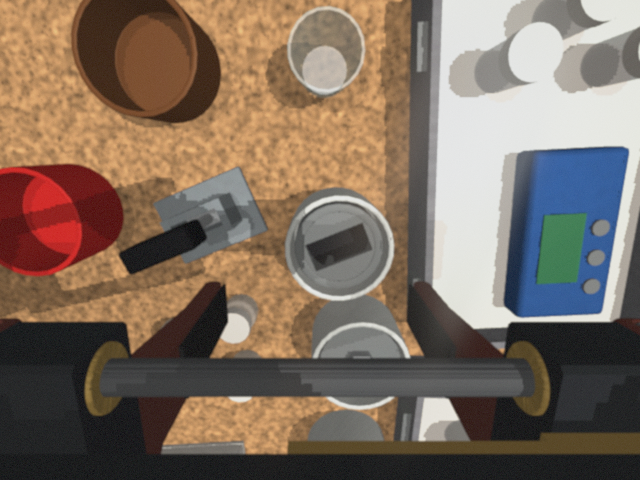

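```bash
python3 - <<'E'
from h import *
a=cv2.imread("pics/w1.png");b=cv2.imread("pics/w2.png");s=cv2.imread("pics/s1.png")
g=lambda im:np.clip(im.astype(float)*1.5+20,0,255).astype(np.uint8)
c=[cv2.resize(g(x),(400,300),interpolation=cv2.INTER_CUBIC) for x in (a[160:295,215:395],b[160:295,105:285],a[180:315,360:540],b[180:315,260:440])]
cv2.imwrite("pics/z1.png",np.vstack([np.hstack(c[:2]),np.hstack(c[2:])]))
cv2.imwrite("pics/z2.png",cv2.resize(g(s[230:360,190:370]),(720,520),interpolation=cv2.INTER_CUBIC))
for n,im,x0,x1,y0,y1 in (("w1",a,225,345,200,285),("w2",b,110,215,200,285)):
    for th in (40,55):
        m=(im[y0:y1,x0:x1].max(2)<th).astype(np.uint8)
        k,l,st,ce=cv2.connectedComponentsWithStats(m)
        i=1+np.argmax(st[1:,4]);print(n,th,st[i],ce[i]+[x0,y0])
        cn=np.argwhere(l==i)[:,::-1].astype(np.float32); print(cv2.minAreaRect(cn+np.float32([x0,y0])))
E
```

```text
w1 40 [  11   21   76   52 1745] [275.98968481 245.60401146]
((273.95660400390625, 246.77789306640625), (28.868526458740234, 76.6858139038086), 68.62937927246094)
w1 55 [  11   21   76   53 2164] [274.52033272 246.71672828]
((274.0519104003906, 246.60494995117188), (29.743541717529297, 77.76144409179688), 68.87527465820312)
w2 40 [  10   20   86   53 2083] [163.4431109  246.22947672]
((163.30361938476562, 246.82638549804688), (26.2878475189209, 85.85655212402344), 66.25050354003906)
w2 55 [  10   20   86   54 2180] [163.55321101 246.13577982]
((163.4867706298828, 246.73585510253906), (27.383098602294922, 86.76634979248047), 65.32313537597656)
```

View pics/z1.png

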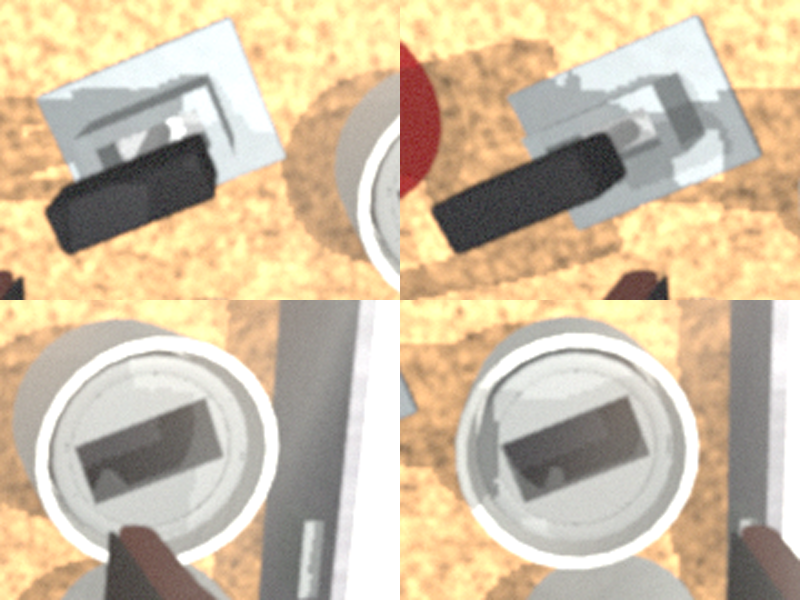

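View pics/z2.png

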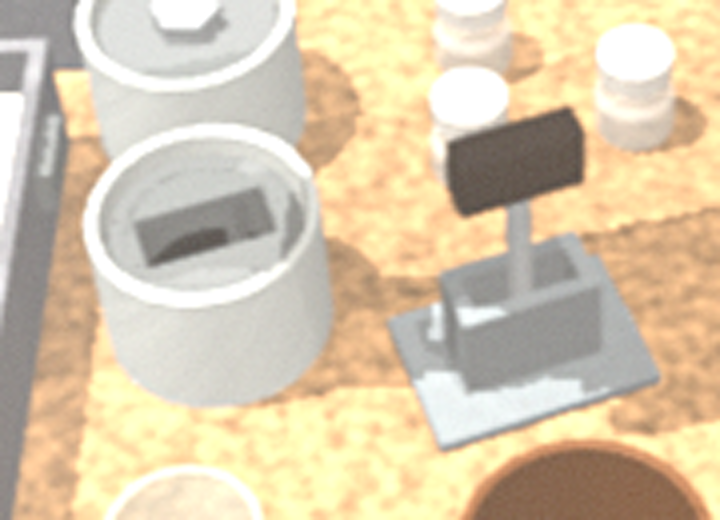

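```bash
python3 - <<'E'
from h import *
p=viewer.camera_params("wrist"); T1=np.load("pics/w1.npz")['T'];T2=np.load("pics/w2.npz")['T'];ps,Ts=campose("side")
X,e=tri([ray(p,T1,(274.05,246.7)),ray(p,T2,(163.45,246.7)),ray(ps,Ts,(319,270.5))]);print("grip",X,e)
print("w only",tri([ray(p,T1,(274.05,246.7)),ray(p,T2,(163.45,246.7))]))
print("side@z",onz(ps,Ts,(319,270.5),X[2]))
# long edges of handle in w1: bottom long edge
z=2.2222
def q(uv,ox,oy): return (uv[0]/z+ox,uv[1]/z+oy)
for nm,T,ox,tx in (("w1",T1,360,0),("w2",T2,260,400)):
    cs=[(77,448),(207,398),(223,457),(95,502)] if nm=="w1" else [(503,443),(631,397),(649,456),(522,502)]
    P=np.array([onz(p,T,q((c[0]-tx,c[1]-300),ox,180),69) for c in cs])[:,:2]
    print(nm,P.mean(0),np.linalg.norm(np.roll(P,-1,0)-P,axis=1), np.degrees([np.arctan2(*(P[1]-P[0])[::-1]),np.arctan2(*(P[2]-P[3])[::-1])]))
for nm,T,(x0,x1,y0,y1) in (("w1",T1,(370,500,185,320)),("w2",T2,(280,405,185,310))):
    im=cv2.imread(f"pics/{nm}.png"); m=np.zeros(im.shape[:2],np.uint8); m[y0:y1,x0:x1]=(im[y0:y1,x0:x1].min(2)>165)
    if nm=="w1": m[:,490:]=0
    c,_=cv2.findContours(m,cv2.RETR_EXTERNAL,cv2.CHAIN_APPROX_NONE); c=max(c,key=lambda c:cv2.boundingRect(c)[2]);print(cv2.boundingRect(c),len(c))
    W=np.array([onz(p,T,u[0],80)[:2] for u in cv2.convexHull(c)])
    A=np.c_[2*W,np.ones(len(W))];s=np.linalg.lstsq(A,(W**2).sum(1),rcond=None)[0];r=np.sqrt(s[2]+s[0]**2+s[1]**2);print("rim",s[:2],r,np.abs(np.linalg.norm(W-s[:2],axis=1)-r).max())
# handle edges
ends={"w1":[(68,253),(215,200)],"w2":[(460,252),(625,177)]}
top=X[2]+17
for nm,T,ox,tx in (("w1",T1,215,0),("w2",T2,105,400)):
    a,b=[onz(p,T,q((c[0]-tx,c[1]),ox,160),top)[:2] for c in ends[nm]];print(nm,np.linalg.norm(b-a),np.degrees(np.arctan2(*(b-a)[::-1])))
E
```

```text
grip [494.72962503 169.65445004 137.57232375] [np.float64(0.21424790768569563), np.float64(0.4451990401415337), np.float64(0.25754941395144243)]
w only (array([494.86382531, 169.7946737 , 138.42877606]), [np.float64(0.30027548175549207), np.float64(0.30027548175550695)])
side@z [494.89225914 169.9158175  137.57232375]
w1 [642.62311741 149.68392102] [61.76262241 29.39160389 61.41871472 27.90597553] [22.19175959 20.81541737]
w2 [642.26953261 149.54970404] [61.39474068 28.9640631  62.23804591 29.64098234] [20.21045121 20.79805079]
(377, 197, 108, 102) 512
rim [641.83439075 150.38757045] 53.2300337252441 0.39818551437266336
(293, 196, 101, 105) 459
rim [641.54053033 150.32666728] 53.279083438689085 1.192327203736916
w1 55.73400549049623 20.512448705416823
w2 66.44945100669119 24.143301516128552
```

```bash
python3 - <<'E'
from h import *
p=viewer.camera_params("wrist")
for nm,(x0,x1,y0,y1),(xa,xb) in (("w1",(225,345,200,285),(252,302)),("w2",(110,215,200,285),(136,185))):
    T=np.load(f"pics/{nm}.npz")['T'];im=cv2.imread(f"pics/{nm}.png");m=np.zeros(im.shape[:2],np.uint8);m[y0:y1,x0:x1]=im[y0:y1,x0:x1].max(2)<55
    k,l,st,ce=cv2.connectedComponentsWithStats(m);l=l==1+np.argmax(st[1:,4])
    for f,nn in ((np.max,"low"),(np.min,"up")):
        W=np.array([onz(p,T,(u,f(np.where(l[:,u])[0])),154.5)[:2] for u in range(xa,xb)],np.float32)
        v=cv2.fitLine(W,cv2.DIST_HUBER,0,.01,.01).ravel();print(nm,nn,np.degrees(np.arctan(v[1]/v[0])),v[2:])
def R_(): pass
# slot mask long edges
for nm,(x0,x1,y0,y1) in (("w1",(390,470,215,280)),("w2",(300,380,215,280))):
    T=np.load(f"pics/{nm}.npz")['T'];im=cv2.imread(f"pics/{nm}.png");m=np.zeros(im.shape[:2],np.uint8);m[y0:y1,x0:x1]=im[y0:y1,x0:x1].max(2)<105
    c,_=cv2.findContours(m,cv2.RETR_EXTERNAL,cv2.CHAIN_APPROX_NONE);c=max(c,key=cv2.contourArea)
    W=np.array([onz(p,T,u[0],69)[:2] for u in c],np.float32);print(nm,cv2.minAreaRect(W))
st=env.read_state();print(env.ik([494.8,169.7,200],down(np.radians(112))),env.ik([494.8,169.7,200],down(np.radians(-68))))
for a in (111,21,-69,-159):print(a,env.ik([642.2,149.8,200],down(np.radians(a))))
E
```

```text
w1 low 22.158394 [498.3594  162.92294]
w1 up 21.92732 [499.07632 187.12477]
w2 low 22.013348 [497.87888 162.03767]
w2 up 23.777061 [500.4455  183.79073]
w1 ((641.577880859375, 149.83663940429688), (62.09696578979492, 30.08060073852539), 21.9750919342041)
w2 ((638.691650390625, 153.87850952148438), (57.335960388183594, 72.10245513916016), 89.13253784179688)
[ 3.07644212e-01  4.25094325e-01  1.92440763e+00 -4.44089210e-16
  7.92090699e-01 -1.64712455e+00] [ 3.07644212e-01  4.25094325e-01  1.92440763e+00 -4.44089210e-16
  7.92090699e-01  1.49446810e+00]
111 [ 2.11116418e-01  5.92901301e-01  1.61209095e+00 -4.44089210e-16
  9.36600406e-01 -1.72619905e+00]
21 [ 2.11116418e-01  5.92901301e-01  1.61209095e+00 -4.44089210e-16
  9.36600406e-01 -1.55402724e-01]
-69 [ 2.11116418e-01  5.92901301e-01  1.61209095e+00 -4.44089210e-16
  9.36600406e-01  1.41539360e+00]
-159 None
```

```bash
python3 - <<'E'
from h import *
q=down(np.radians(112))
env.reach([494.8,169.7,260],q)
print(env.move_l([494.8,169.7,198.5],rate=80,f_stop=15))
print(set_gripper(10)); s=env.read_state();print(s['width'],s['force'],s['tool_pos'])
print(env.move_l([494.8,169.7,320],rate=80,f_stop=40)); s=env.read_state();print(s['width'],s['force'],s['tool_pos'])
env.reach([642.1,150,320],down(np.radians(111.5)))
snap("side","s2");snap("scene","c2");snap("wrist","w3");s=env.read_state();print(s['time_s'],s['width'],s['force'],s['tool_pos'])
E
python3 - <<'E'
import cv2,numpy as np
s=cv2.imread("pics/s2.png")[100:330,130:370];cv2.imwrite("pics/z3.png",cv2.resize(s,None,fx=2.5,fy=2.5))
E
```

```text
False
False
19.85746489630346 [ 0.38049593 -0.8417398  -0.25069448] [494.82370756 169.67965882 198.49834961]
False
20.129098870910873 [ 0.4861465   1.44483167 -2.55410824] [494.58464393 169.64052113 319.46918902]
7.6667 19.850323077839864 [-0.12414946 -0.17913345 -2.01090354] [640.99139189 150.27867394 319.85930992]
```

View pics/z3.png

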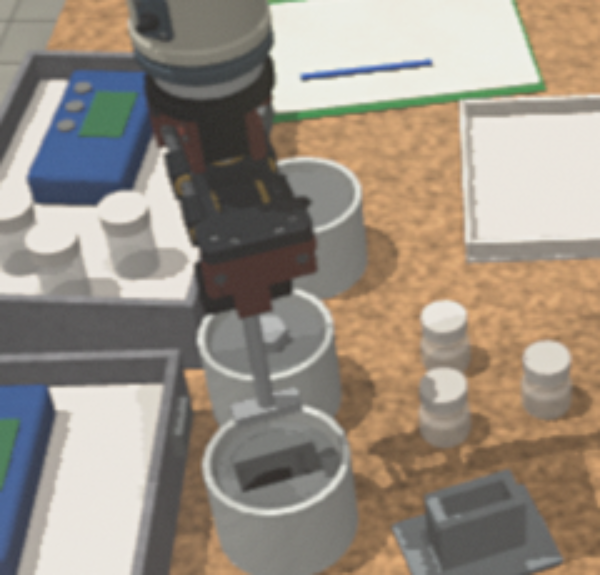

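View pics/w3.png

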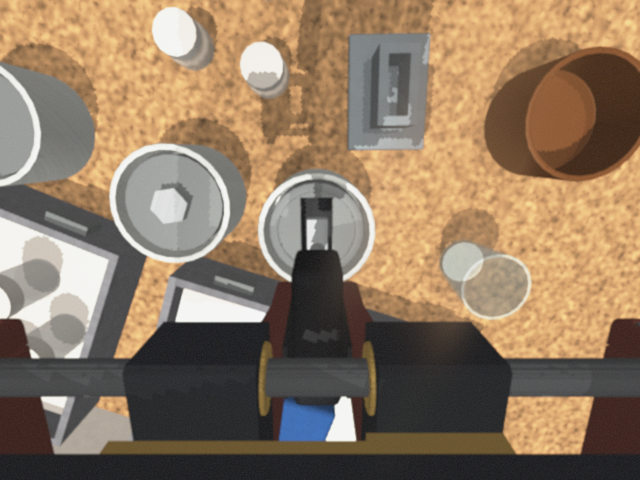

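View pics/c2.png

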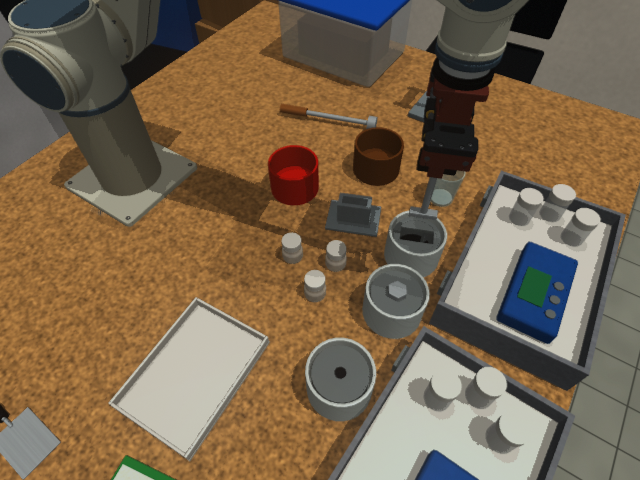

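```bash
python3 - <<'E'
from h import *
c=cv2.imread("pics/c2.png")[170:280,370:480];s=cv2.imread("pics/s2.png")[240:310,200:290]
cv2.imwrite("pics/z4.png",np.hstack([cv2.resize(c,(400,400),interpolation=2),cv2.resize(s,(400,311),interpolation=2)[:400]] if 0 else [cv2.resize(c,(400,400),interpolation=2),cv2.copyMakeBorder(cv2.resize(s,(400,311),interpolation=2),0,89,0,0,0)]))
p,T=campose("side");print(proj(p,T,[641,150.3,134]),onz(p,T,(236.8,260.8),134))
p,T=campose("scene");print(proj(p,T,[641,150.3,134]),onz(p,T,(424,213),134), onz(p,T,(424,213),140))
E
```

```text
[236.94767983 263.02454498] [641.95442597 144.93499162 134.        ]
[422.55901342 211.78416431] [644.3292072  149.11998355 134.        ] [645.55818467 143.96928852 140.        ]
```

View pics/z4.png

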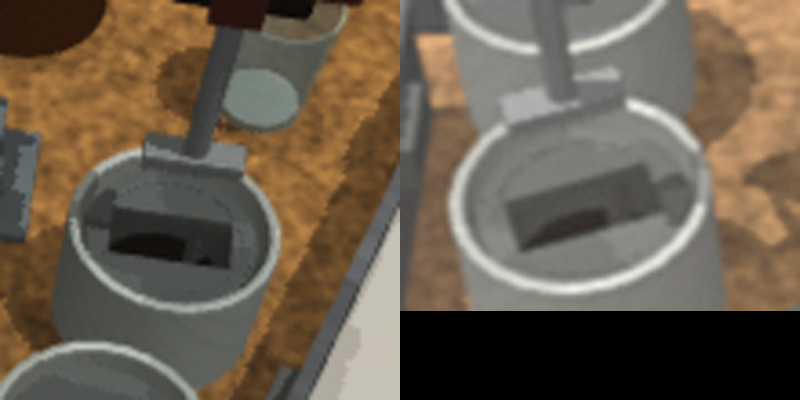

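```bash
python3 - <<'E'
from h import *
env.move_l([641.7,150,300],rot=down(np.radians(111.5)),rate=80)
print(env.move_l([641.7,150,228],rate=70,f_stop=12)); env.hold(.2);s=env.read_state();print(s['time_s'],s['width'],s['force'],s['tool_pos'])
snap("side","s3");snap("scene","c3")
c=cv2.imread("pics/c3.png")[140:280,350:490];s=cv2.imread("pics/s3.png")[200:340,170:310]
cv2.imwrite("pics/z5.png",np.hstack([cv2.resize(x,(400,400),interpolation=2) for x in (c,s)]))
E
```

```text
False
9.4417 19.750305728966932 [-0.11499655 -0.1677494  -3.09130792] [641.87439512 150.06986391 228.5031808 ]
```

View pics/z5.png

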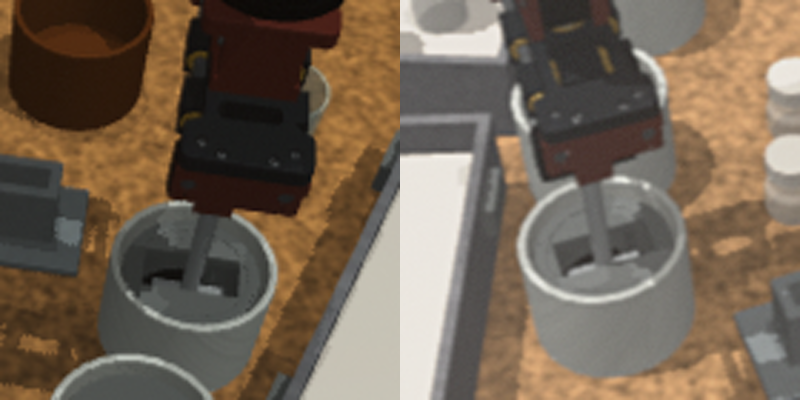

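The foot has gone through the slot with no contact force. Next is the clockwise turn.

```bash
python3 - <<'E'
from h import *
for a in (85,60,40,21.5):
    s=env.read_state(); 
    env.reach([641.7,150,228],down(np.radians(a)))
    s=env.read_state();print(a,s['time_s'],s['width'],np.round(s['force'],1),np.round(s['wrist_torque'],2),s['qpos'][5])
env.hold(.2)
snap("side","s4");snap("scene","c4")
c=cv2.imread("pics/c4.png")[140:280,350:490];s=cv2.imread("pics/s4.png")[200:340,170:310]
cv2.imwrite("pics/z6.png",np.hstack([cv2.resize(x,(400,400),interpolation=2) for x in (c,s)]))
E
```

```text
85 10.0583 20.126153432106868 [-0.1  0.4 -2.5] [ 0.03 -0.08 -0.01] -1.2749831754202758
60 10.5583 20.06374880388149 [ 1.  -0.4 -2. ] [ 0.09 -0.09  0.01] -0.8400736989146294
40 10.9833 19.744321001936385 [-0.7 -0.  -2.2] [-0.02 -0.02 -0.01] -0.4921800327138097
21.5 11.3917 19.67082675569773 [ 0.7 -0.9 -3.1] [ 0.02  0.02 -0.02] -0.16996541730972836
```

View pics/z6.png

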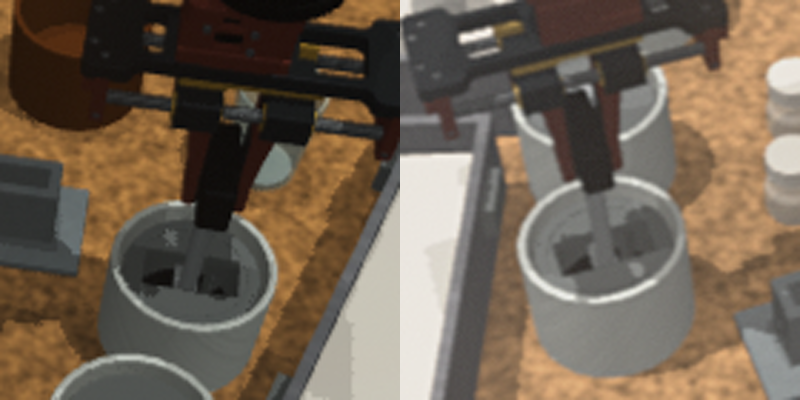

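```bash
python3 - <<'E'
from h import *
for z in (238,250,300,345):
    f=env.move_l([641.7,150,z],rate=50,f_stop=30)
    s=env.read_state();print(z,f,s['time_s'],s['width'],np.round(s['force'],1),np.round(s['wrist_torque'],2),s['tool_pos'].round(1) if hasattr(s['tool_pos'],'round') else s['tool_pos'])
    if f: break
snap("side","s5");snap("scene","c5")
c=cv2.imread("pics/c5.png")[80:280,320:520];s=cv2.imread("pics/s5.png")[140:340,140:340]
cv2.imwrite("pics/z7.png",np.hstack([cv2.resize(x,(400,400),interpolation=2) for x in (c,s)]))
E
```

```text
238 False 12.0417 19.756950987447684 [-0.   0.2 -2.5] [-0.   -0.09  0.01] [642.  150.1 238.8]
250 False 12.4333 19.827127224612664 [ 0.7 -0.6 -6.2] [ 0.01  0.   -0.  ] [641.6 150.  250. ]
300 False 13.5833 20.019439019098638 [-0.5 -0.3 -6.6] [ 0.05 -0.02 -0.02] [641.5 150.  299.5]
345 False 14.6333 19.53032623796398 [-0.8 -0.8 -6.3] [-0.01 -0.02  0.02] [641.5 149.9 344.5]
```

View pics/z7.png

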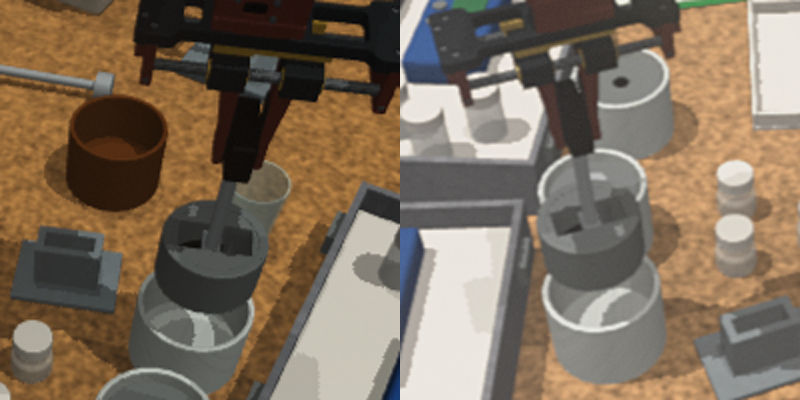

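```bash
python3 - <<'E'
from h import *
for n,f,(x0,x1,y0,y1) in (("side","side0",(310,392,135,210)),("scene","scene0",(100,275,290,460))):
    im=cv2.imread(f"pics/{f}.png");m=np.zeros(im.shape[:2],np.uint8);r=im[y0:y1,x0:x1].astype(int);m[y0:y1,x0:x1]=(r.min(2)>110)&(r.max(2)-r.min(2)<35)
    c,_=cv2.findContours(m,cv2.RETR_EXTERNAL,cv2.CHAIN_APPROX_NONE);c=max(c,key=cv2.contourArea)
    p,T=campose(n);W=np.array([onz(p,T,u[0],27)[:2] for u in cv2.convexHull(c)],np.float32);print(n,cv2.minAreaRect(W))
E
python3 - <<'E'
from h import *
q=down(np.radians(21.5))
env.move_l([446,-272,345],rot=q,rate=150); env.hold(.3)
s=env.read_state();print(s['time_s'],s['width'],np.round(s['force'],1),s['tool_pos'])
snap("side","s6");snap("scene","c6")
E
```

```text
side ((440.58172607421875, -255.092041015625), (160.82803344726562, 250.1089630126953), 3.949615478515625)
scene ((444.11260986328125, -270.03802490234375), (159.67906188964844, 218.3753662109375), 3.6232690811157227)
18.2833 19.85650307172292 [-0.3  0.2 -7. ] [ 446.03962501 -271.92868644  344.99785336]
```

View pics/s6.png

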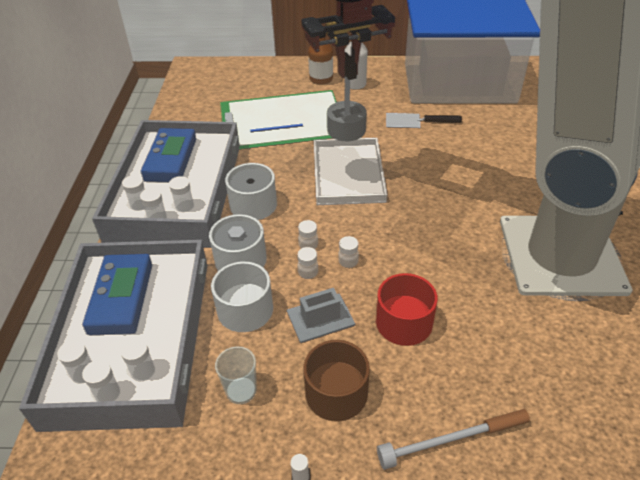

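View pics/c6.png

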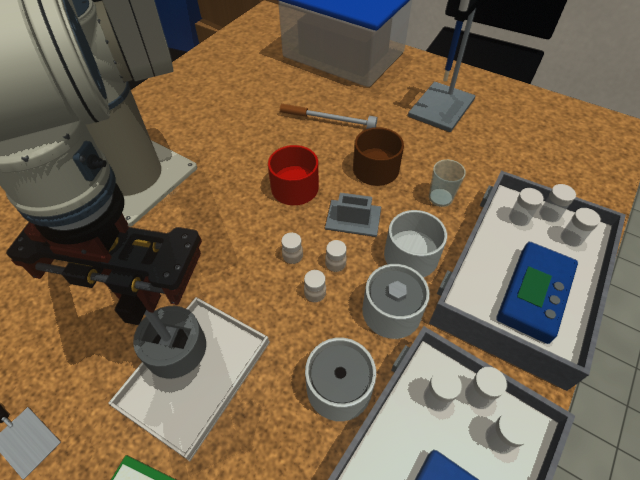

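```bash
python3 - <<'E'
from h import *
env.move_l([445,-270,250],rate=90)
def st(t):
    s=env.read_state();print(t,s['time_s'],s['width'],np.round(s['force'],1),np.round(s['tool_pos'],1));return s
st("a")
f=env.move_l([445,-270,222],rate=25,f_stop=12);st(f)
if not f:
    f=env.move_l([445,-270,196],rate=20,f_stop=9);s=st(f)
snap("side","s7");snap("scene","c7")
c=cv2.imread("pics/c7.png")[250:450,100:300];s=cv2.imread("pics/s7.png")[50:250,250:450]
cv2.imwrite("pics/z8.png",np.hstack([cv2.resize(x,(400,400),interpolation=2) for x in (c,s)]))
E
```

```text
a 19.5917 19.456563957724416 [-0.5 -1.1 -5.7] [ 445.4 -270.2  250.6]
False 20.8583 19.798418982444502 [ 0.6 -0.1 -2.6] [ 445.2 -270.1  222.3]
True 21.8167 19.832917794661306 [-0.3 -0.3  4.6] [ 445.  -270.   201.4]
```

View pics/z8.png

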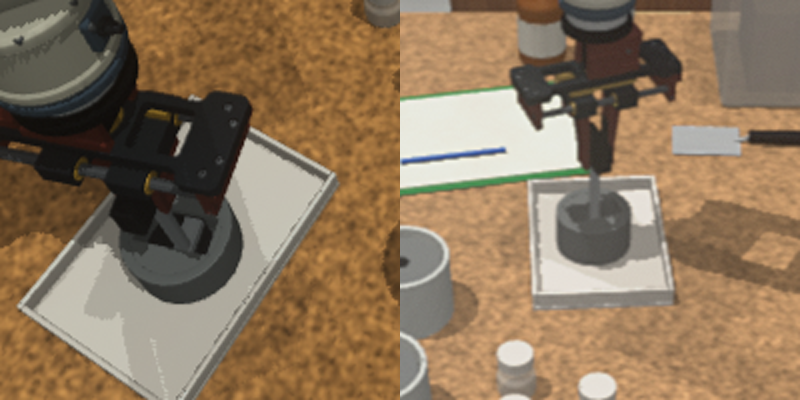

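```bash
python3 - <<'E'
from h import *
set_gripper(50); env.hold(.2)
s=env.read_state();print(s['width'],np.round(s['force'],1))
p=s['tool_pos']
env.move_l([p[0],p[1],330],rate=80,f_stop=10); env.hold(.5)
snap("side","s8");snap("scene","c8");snap("wrist","w8")
c=cv2.imread("pics/c8.png")[250:450,100:300];s=cv2.imread("pics/s8.png")[50:250,250:450]
cv2.imwrite("pics/z9.png",np.hstack([cv2.resize(x,(400,400),interpolation=2) for x in (c,s)]))
s=env.read_state();print(s['time_s'],s['width'],np.round(s['force'],1),s['tool_pos'])
E
```

```text
49.967639001260906 [-0.1 -0.4  0.1]
25.1917 50.08222518284742 [ 0.8 -0.2 -0.4] [ 444.35737424 -269.62186718  330.01701627]
```

View pics/z9.png

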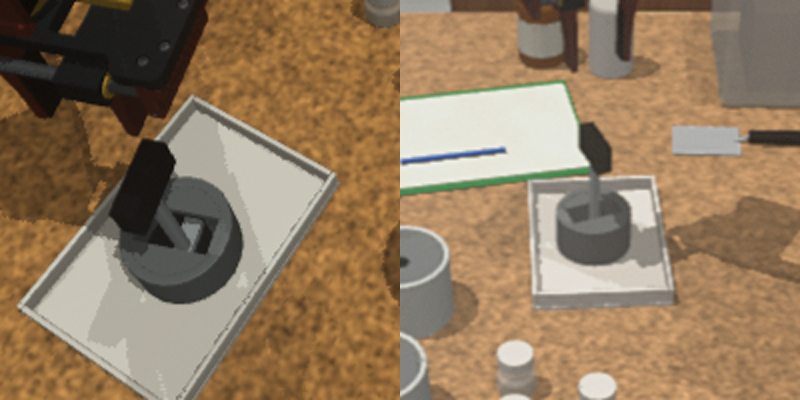

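View pics/w8.png

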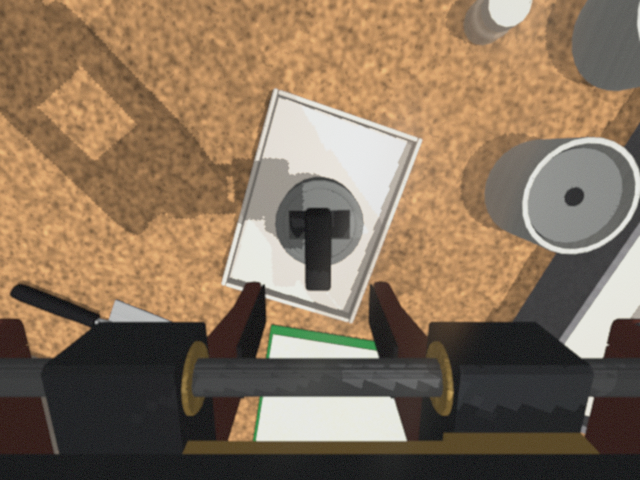

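The plug stands upright in the tray at (319,220) in the wrist view. The handle lies across the slot at about 90°, and the gripper is clear.

```bash
python3 - <<'E'
from h import *
p=viewer.camera_params("wrist");T=np.load("pics/w8.npz")['T']
print("plug",onz(p,T,(319,221),54).round(1))
print("tray",np.mean([onz(p,T,u,28) for u in [(276,91),(420,140),(353,320),(225,283)]],0).round(1))
workorder.sign_off(); print(env.read_state()['time_s'])
E
```

```text
plug [ 444.4 -266.2   54. ]
tray [ 442.5 -265.5   28. ]
the job is handed in; nothing more can be done
the job is handed in; nothing more can be done
```

The plug is out of its tube and standing upright in the white tray with the rod still screwed in, and I have handed the job in. No verdict is reported, so this rests on my own checks.

**What I did:** I took the rod from its stand and put its foot through the slot without contact. I then turned it 90° clockwise and pulled the plug straight up; the load on the wrist rose by about 4 N, which matches the plug's weight. I carried it to the tray, lowered it slowly until the foot rested on the plug's floor, opened the gripper and backed away upward.

**Last checks:**
- **Position:** in the final wrist view the plug is about 2 mm from the tray centre: plug at (444, −266), tray at (442.5, −265.5).
- **Plug and rod:** the pictures show the plug upright and the handle square across the slot.
- **Gripper:** it is clear of everything, with wrist force about 0 N.
- **Height:** the foot touched the plug's floor at a tool height of 201 mm, as predicted. That agrees with the plug standing on the tray floor.
- **Time:** about 25 s of the 48 s allowed.

**Disagreements:** my estimates of the tray centre differed by up to about 17 mm between views. The side-view outline took in the tray's outer wall, so I used the scene view, and the final wrist view agreed with it to about 5 mm. One slot outline, in the second wrist picture, was unusable, so I used its hand-read corners instead.

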